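# Isolate an instrument case and crack its sealed lid

## Robot

A 6-joint arm with a two-finger parallel gripper is mounted at the origin on the work surface. World frame = base frame: x ahead of the robot, y to its left, z up, the work surface at z = 0. Lengths are in m, angles in rad, forces in N, time in s.
With the tool pointing down it reaches from about 0.4 to 0.825 m from the base axis. Payload 7 kg.
Tool frame: the origin (TCP) lies at the very end of the fingers, on their centre line; the grasp point (between the pads) lies 19 mm behind it; x points along the fingers, y is the direction in which the jaws open and shut, and the axes are right-handed (so a half turn about x gives the same grasp; the last joint's range is limited). The gripper opens to 85 mm and grips with 20 to 120 N. Pads are 22 mm wide; open, the fingers measure 114 mm over their backs; the gripper's body (76 mm by 85 mm) begins 54 mm behind the grasp point. The pads swing forward as they close: fully open they stand 13 mm farther back than shut.
Start: joints at [-1.026, 0.359, 0.012, 0, -1.224, -0.288], TCP at [0.171, -0.653, 0.231] pointing down, gripper open.
Joint ranges: [-3.07, 3.07], [-1.43, 2.12], [-1.02, 1.25], [-3.03, 1.67], [-3.05, -0], [-3.03, 3.03]. Speed limits (rad/s): [2.39, 2.39, 3.01, 3.14, 3.14, 3.14].

## Interface

Orientations are given as a unit quaternion [x, y, z, w].
In Python, from cell import manip gives the robot as it stands.
- The arm moves only by the tool arm_command, never from a script. Its argument "motion" is a list of rows, each an object with "dr": the turn, a rotation vector about the world's x, y, z in rad, a list of three; "travel": the shift along the world's x, y, z in m, a list of three; "fingers": the finger opening in m, from 0 to 0.0854. A call has 1 to 20 rows; each row is the pose to reach, as a shift and turn from the pose commanded when the call began; what a row does not reach only later rows make up. A row lasts 1/8 s, in which the tool goes at most 62.5 mm and 10.7 degrees, less where a joint would pass 70% of its speed; a pose out of reach is approached as far as the arm can. A call with a gripper value outside its range is refused whole. The fingers move at their own pace and stop on an object; "squeeze" is the grip in N (left out, the last holds). Time passes only in rows, so rows that repeat a pose let the fingers close. It gives the time, the measured TCP pose, the force and the opening at its end, in the units of the state.
- manip.sense(): the state, without advancing time (a new reading comes with each control period).
- manip.camera(name): name is "scene" or "top"; returns a dict with "color" (420x560x3 uint8, red, green, blue), "camera_matrix" (3x3 intrinsics, pixels), "world_to_cam" (4x4, takes a point from world to camera coordinates). Camera axes: x right, y down, z forward; pixel columns grow to the right and rows downward; lengths in m; the calibration is good to about 2 mm. A picture is of the moment at which its call begins. There is no depth.
- manip.finish_job(): hands the job in, once; it reports no verdict.
The state is a dict: "time": time; "joints": joint angles; "dq": joint speeds; "joint_efforts": joint torques, N m; "tool_pos": TCP position; "tcp_rot": TCP orientation; "force": force on the tool from outside, world axes, zero at the start; "ft_torque": the same for the moment, N m; "gripper_width": opening from 0.0 (shut) to 1.0 (fully open).
Only numpy, scipy, OpenCV 4.12 (cv2) and the standard library are available. Lean on these libraries where they do the work, as an engineer would, in place of code of your own. Each camera call takes 0.05 s, during which the arm holds its last target. There are 200 camera calls.

## Task

First flip the red toggle of the yellow isolator over from on (towards its green dot) to off (towards its white dot), and only then pull the stuck lid of the blue instrument case free of its gasket by the black handle. Finish while still holding the lid steady, with its front edge about 3 cm open; never let it jump more than 7 cm open, as its wiring is short. Leave the bin, the aluminium slug and the bracket where they are.

Things in the scene. Friction and masses are not known exactly. Their poses are not given: they have to be found in the camera images.
- case: Instrument case fixed to the bench: blue open tub 220 (x) x 260 (y) x 110 mm high, walls 5 mm, with a 4 mm black rubber gasket on its rim and a white-grey hinged lid with a dark display. Origin: centre of its underside, on the bench. Its -x side is the front (vent slots, lid handle side, roughly facing the robot), +x is the hinge side, z up. Place and yaw vary.
- lid (a joint): Lid hinge angle in rad: 0 = shut, grows as the front edge (223 mm from the hinge) rises, so 0.135 is 30 mm open; stop at 0.45. Lifting at the handle takes about 16 N at shut (13 N gasket grip, 3 N weight), half of that by 0.03 rad, then 5 to 7 N. Let go, it falls shut. Lid: about 0.5 kg, 12 mm thick, 266 mm wide, with a tongue underneath, inside the case.
- lid_handle (a point): Centre of the lid's black handle bar: bar 110 mm long along the case's y, 12 mm thick along x, 14 mm high, its centre 35 mm above the lid's top face, clear space of 28 mm under the bar; two posts 12 mm thick stand at its ends (49 mm either side of this point). Shut, the point lies 161 mm above the bench, 85 mm in front of the case's centre and 195 mm in front of the hinge.
- lid_hinge (a point): Middle of the lid's hinge line, which runs along the case's y, at the top of the case's rear (+x) wall, 110 mm above the bench. Opening turns the lid about the case's +y (right-hand rule).
- isolator: Yellow isolator block fixed to the bench, 110 (x) x 80 (y) x 45 mm high, to the left or right of the case. Origin: centre of its underside. Green dot (on) near the end at its -x side, white dot (off) near its +x end. The toggle pivots about a line along its y, 55 mm above the bench over its centre. Two grey cheeks beside the pivot reach 63 mm high. Place and yaw vary.
- toggle (a joint): Toggle angle in rad: 0 = on, leaning 0.5 rad from upright towards the isolator's -x (green dot); 1.0 = off, leaning 0.5 rad towards its +x (white dot). Spring detents at both ends with the dead centre at 0.5: it springs to the nearer end. Pushing it over needs about 4 N near its tip at first, less and less up to the dead centre.
- toggle_tip (a point): Middle of the top of the red toggle, 90 mm from the pivot. The toggle is a steel stem 12 x 16 mm with a red plastic grip 16 mm thick (in the swing direction), 40 mm wide along the isolator's y, over its upper 35 mm.
- bin: Bystander: loose blue open plastic bin 110 x 90 x 45 mm, on the other side of the case from the isolator. Origin: centre of its underside.
- slug: Bystander: loose turned aluminium slug, 40 mm diameter, 60 mm tall, standing. Origin: centre of its underside.
- bracket: Bystander: loose aluminium L-bracket with a black sensor stub, foot 60 x 30 mm, upright 60 mm tall. Origin: underside of its foot.
Things that resemble listed ones, but are neither listed nor needed, are in the scene too. Of the things that look like the isolator, the smallest one is meant.

How it is judged:
On the way, in this order (a step that is already met when the one before it is completed fails the run):
1. the isolator is flipped off while the lid is still shut (value of joint toggle above 0.85 rad and value of joint lid below 0.03 rad), for 0.2 s.
2. the lid is broken free of its seal (value of joint lid above 0.08 rad), for 0.2 s.
At the end, for the whole second after the job is handed in: The isolator toggle is at off (over 0.85 rad) and the gripper still holds the lid (over 1 N on it), steady, its front edge 19 to 42 mm open (0.085 to 0.19 rad) (value of joint toggle above 0.85 rad and value of joint lid between 0.085 and 0.19 rad and velocity of joint lid between -0.06 and 0.06 rad/s and contact force between the fingers and lid above 1 N); the arm keeps its last pose, push and grip.
It fails at once if the lid is opened before the isolator is off (value of joint lid above 0.04 rad and value of joint toggle below 0.7 rad).
It fails at once if the lid jumps more than 7 cm open at its front edge (value of joint lid above 0.32 rad).
It fails at once if a bystander is pushed more than 3 cm (distance of any of bin, slug, bracket from where it was at the start of the episode above 0.03 m).
It also fails if it takes over 42 s, if anything falls off the work surface, if the arm or the gripper's body presses on something with over 40 N, if the wrist force passes 120 N, or if a joint passes its speed limit or range.

## Working session

There is one attempt and no reset: what is moved stays moved. The work goes in short steps, Python scripts to look and compute and a tool call to move; the robot and the scene stay as the last step left them, time stands still between calls to the robot, and variables do not carry over. Pictures are saved under pics/ and viewed, about 8 in all and at most 12, crops included, and the job is handed in when it is done.

Besides the shell and the picture viewer there is one more tool, called after ">>>" by a JSON object that holds its "method" and its "body". arm_command: Moves the arm, as the interface text tells. Its arguments: {"type":"object","properties":{"motion":{"type":"array","items":{"type":"object","properties":{"dr":{"type":"array","items":{"type":"number"}},"travel":{"type":"array","items":{"type":"number"}},"fingers":{"type":"number"}}}},"squeeze":{"type":"number"}},"required":["motion"]}

```bash
mkdir -p pics
cat > h.py <<'E'
import numpy as np, cv2
from cell import manip
def grab(n,f):
    c=manip.camera(n); im=cv2.cvtColor(c["color"],cv2.COLOR_RGB2BGR); cv2.imwrite("pics/"+f,im)
    np.savez("pics/"+f[:-4]+".npz",K=c["camera_matrix"],T=c["world_to_cam"]); return im
def load(f):
    d=np.load("pics/"+f+".npz"); return cv2.imread("pics/"+f+".png"),d["K"],d["T"]
def ray(K,T,uv):
    R,t=T[:3,:3],T[:3,3]; o=-R.T@t; d=R.T@np.linalg.solve(K,[uv[0],uv[1],1.]); return o,d
def onz(K,T,uv,z):
    o,d=ray(K,T,uv); return o+d*(z-o[2])/d[2]
def proj(K,T,p):
    q=K@(T[:3,:3]@np.asarray(p)+T[:3,3]); return q[:2]/q[2]
E
python3 - <<'E'
from h import *
for n in("top","scene"):
    grab(n,n+"0.png")
im=[load(n+"0") for n in("top","scene")]
for a in im: print(ray(a[1],a[2],(280,210)), a[1][0,0])
print(manip.sense())
E
```

```text
(array([ 0.38117277, -0.03929785,  1.23296864]), array([ 1.25023957e-01,  6.86200628e-04, -9.92251651e-01])) 448.4753333324637
(array([ 0.82015084, -0.67787158,  1.02096651]), array([-0.29390051,  0.55497163, -0.77837332])) 457.28417511453483
{'time': 0.1, 'joints': array([-1.02586837e+00,  3.59277267e-01,  1.11822799e-02, -2.92827626e-04,
       -1.22410307e+00, -2.88088526e-01]), 'dq': array([-0.00079545, -0.00171131,  0.00207162, -0.00032103,  0.00066918,
        0.00124772]), 'joint_efforts': array([-1.21210767e-03, -5.84766519e+01,  2.94110298e+01,  6.95452541e+00,
       -3.19323946e-03,  6.34835203e-06]), 'tool_pos': array([ 0.17132685, -0.65246574,  0.23049862]), 'tcp_rot': array([-0.09002948,  0.70139993,  0.09101469,  0.70117698]), 'force': array([ 1.12353026, -0.12169078,  0.18639303]), 'ft_torque': array([0.00543866, 0.02587241, 0.01734857]), 'gripper_width': 0.9976407678226802}
```

View pics/top0.png

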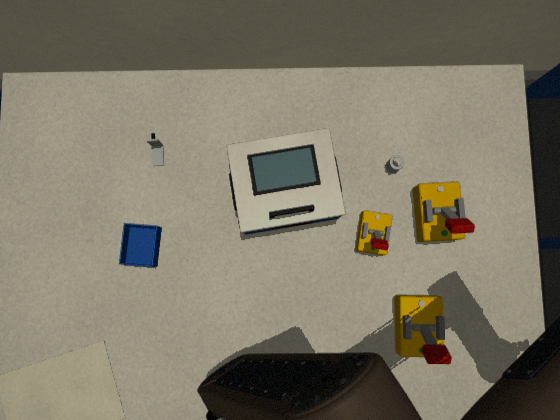

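View pics/scene0.png

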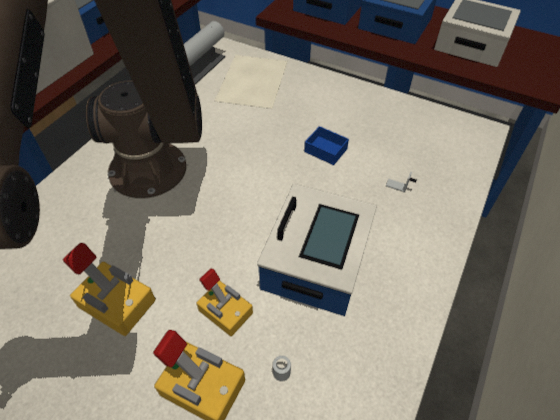

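Top view: there are three isolator look-alikes, at pixels (375,233), (440,212) and (422,327). The one at (375,233) is clearly the smallest, so it should be the one meant. The case lid is at (286,180) with its handle at (292,212), the slug at (396,163), the bin at (140,245) and the bracket at (156,150). Next I'll measure these and confirm in a crop.

Run:
```python
from h import *
for f in("top0","scene0"):
    im,K,T=load(f); hsv=cv2.cvtColor(im,cv2.COLOR_BGR2HSV)
    for nm,lo,hi in(("yel",(18,150,80),(32,255,255)),("red",(0,170,60),(6,255,255))):
        m=cv2.inRange(hsv,lo,hi)
        if nm=="yel": m=cv2.morphologyEx(m,cv2.MORPH_CLOSE,np.ones((9,9)))
        for c in cv2.findContours(m,0,2)[0]:
            if cv2.contourArea(c)<60: continue
            r=cv2.minAreaRect(c); b=cv2.boxPoints(r)
            z=0.045 if nm=="yel" else .12
            w=np.array([onz(K,T,p,z) for p in b])
            print(f,nm,np.round(r[0]),cv2.contourArea(c),"sides",np.round(np.linalg.norm(np.diff(w[:3],axis=0),axis=1),3),"ctr",w.mean(0).round(4),w[:,:2].round(3).tolist())
im,K,T=load("top0")
g=cv2.cvtColor(im,cv2.COLOR_BGR2HSV)
# lid
m=cv2.inRange(g,(0,0,150),(180,40,255)); m[:110]=0;m[250:]=0;m[:,:215]=0;m[:,350:]=0
m=cv2.morphologyEx(m,cv2.MORPH_OPEN,np.ones((5,5)))
c=max(cv2.findContours(m,0,2)[0],key=cv2.contourArea);r=cv2.minAreaRect(c);w=np.array([onz(K,T,p,.126) for p in cv2.boxPoints(r)])
print("lid",r,w.round(4).tolist(),np.linalg.norm(np.diff(w,axis=0),axis=1))
m=cv2.inRange(g,(0,0,0),(180,255,60)); m[:200]=0;m[224:]=0;m[:,:262]=0;m[:,322:]=0
c=max(cv2.findContours(m,0,2)[0],key=cv2.contourArea);r=cv2.minAreaRect(c);w=np.array([onz(K,T,p,.168) for p in cv2.boxPoints(r)])
print("handle",r,w.round(4).tolist(),w.mean(0))
a=cv2.resize(im[115:270,220:420],None,fx=4,fy=4,interpolation=2)[:600,:800]
cv2.imwrite("pics/crop1.png",a)
s=load("scene0")[0]; cv2.imwrite("pics/crop2.png",cv2.resize(s[185:345,190:390],None,fx=3.7,fy=3.7,interpolation=2)[:600])
```

```text
top0 yel [420. 325.] 1821.5 sides [0.12  0.157] ctr [ 0.2237 -0.396   0.045 ] [[0.302, -0.338], [0.302, -0.458], [0.146, -0.453], [0.145, -0.335]]
top0 yel [375. 233.] 877.0 sides [0.111 0.079] ctr [ 0.4664 -0.2888  0.045 ] [[0.419, -0.24], [0.527, -0.26], [0.514, -0.338], [0.406, -0.317]]
top0 yel [439. 211.] 1745.0 sides [0.123 0.158] ctr [ 0.5211 -0.4634  0.045 ] [[0.595, -0.399], [0.605, -0.522], [0.447, -0.527], [0.437, -0.406]]
top0 red [439. 358.] 130.0 sides [0.026 0.053] ctr [ 0.1561 -0.4162  0.12  ] [[0.144, -0.389], [0.169, -0.39], [0.168, -0.444], [0.143, -0.442]]
top0 red [379. 244.] 118.0 sides [0.023 0.04 ] ctr [ 0.4332 -0.284   0.12  ] [[0.426, -0.262], [0.448, -0.266], [0.441, -0.306], [0.418, -0.301]]
top0 red [460. 225.] 270.0 sides [0.035 0.07 ] ctr [ 0.476  -0.4868  0.12  ] [[0.459, -0.451], [0.494, -0.453], [0.493, -0.523], [0.458, -0.521]]
scene0 yel [199. 384.] 3444.5 sides [0.131 0.179] ctr [ 0.521  -0.4722  0.045 ] [[0.446, -0.541], [0.424, -0.413], [0.603, -0.405], [0.611, -0.529]]
scene0 yel [224. 307.] 1502.5 sides [0.09  0.127] ctr [ 0.4734 -0.2989  0.04
[... 961 characters left out ...]
. 61.] 353.5 sides [0.274 0.12 ] ctr [-0.4096  0.2353  0.12  ] [[-0.454, 0.124], [-0.465, 0.398], [-0.36, 0.339], [-0.36, 0.08]]
scene0 red [370.  27.] 1933.0 sides [0.347 0.865] ctr [0.3304 0.9178 0.12  ] [[-0.015, 0.767], [-0.139, 1.091], [0.725, 1.047], [0.75, 0.767]]
lid ((289.0, 210.5), (39.0, 108.0), 90.0) [[0.5704, 0.0731, 0.126], [0.5658, -0.1969, 0.126], [0.4681, -0.1937, 0.126], [0.4727, 0.0736, 0.126]] [0.26998064 0.09780335 0.26733531]
handle ((291.13958740234375, 211.317626953125), (6.058671951293945, 44.88706588745117), 80.31121826171875) [[0.5107, -0.011, 0.168], [0.5272, -0.1173, 0.168], [0.5127, -0.1194, 0.168], [0.4963, -0.0132, 0.168]] [ 0.51173894 -0.06521302  0.168     ]
```

View pics/crop1.png

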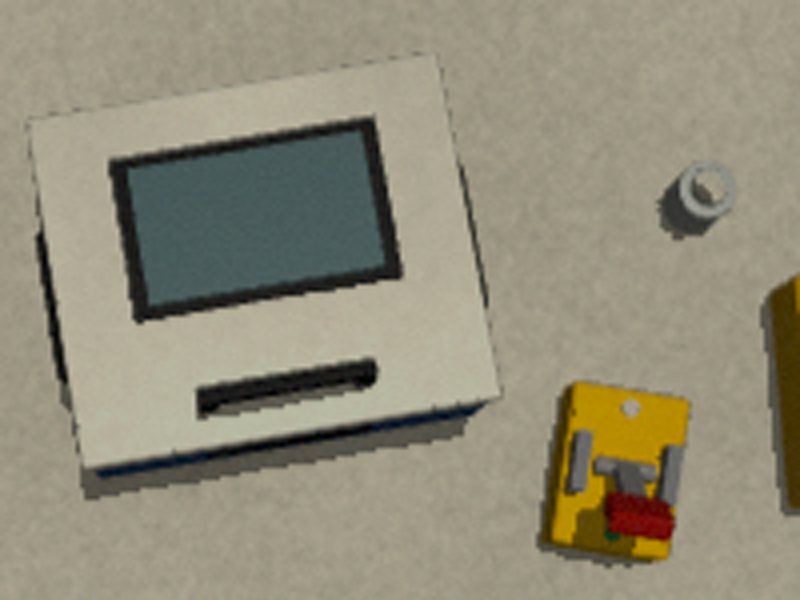

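View pics/crop2.png

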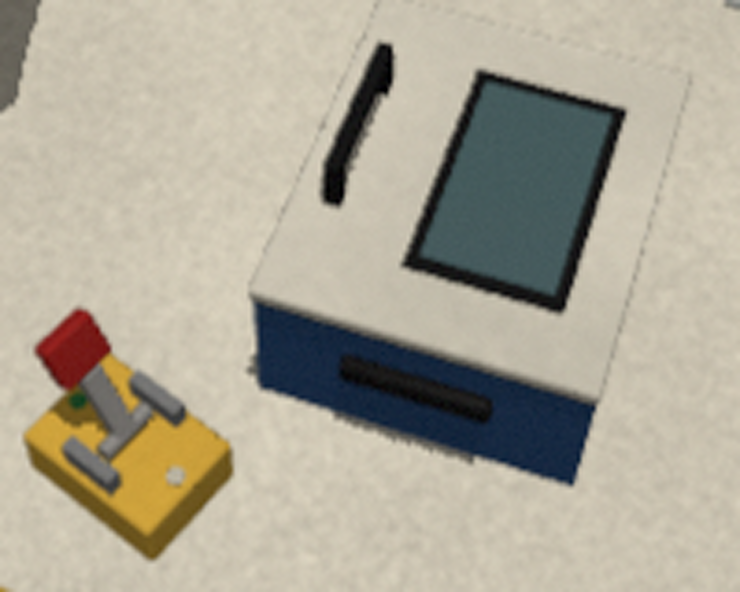

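Crop check: the small yellow block (crop1 (620,470), top (375,233)) measures 111 x 79 mm, which matches the 110 x 80 mm description. The other two are about 157 x 121 mm. Its red toggle leans to the green dot (crop1 (612,535)), and the white dot is at the far end (630,407). I'll refine the poses from the two views.

Run:
```python
from h import *
from scipy.spatial.transform import Rotation as R
_,K,T=load("top0"); _,K2,T2=load("scene0")
top=lambda p:(p[0]/4+220-.375,p[1]/4+115-.375); sc=lambda p:(p[0]/3.7+190-.365,p[1]/3.7+185-.365)
print("lid top: rearL rearR frontR frontL")
c=np.array([onz(K,T,top(p),.126) for p in((28,120),(435,55),(497,398),(85,468))]);print(c.round(4).tolist())
c2=np.array([onz(K2,T2,sc(p),.126) for p in((690,72),(600,400),(250,293))]);print("scene rL rR fR",c2.round(4).tolist())
ey=(c[0]-c[1]+c[3]-c[2])[:2]; ctr=c.mean(0)[:2]; yaw=np.arctan2(-ey[0],ey[1]); print("case yaw",yaw,"ctr",ctr)
ex=np.array([np.cos(yaw),np.sin(yaw)])
for name,a in (("top",c),):
    fr=(a[2]+a[3])[:2]/2; print("handle from front edge",fr+ex*0.028, "len",np.linalg.norm(a[0]-a[3]),np.linalg.norm(a[0]-a[1]))
# handle triangulation: top-face ends
print("handle top-> bar ends top", [onz(K,T,top(p),.168)[:2].round(4) for p in((200,398),(376,368))])
print("handle scene ends", [onz(K2,T2,sc(p),.168)[:2].round(4) for p in((386,46),(332,192))])
print("iso top corners", [onz(K,T,top(p),.045)[:2].round(4).tolist() for p in((571,382),(690,400),(668,559),(553,541))])
print("iso dots g,w", [onz(K,T,top(p),.045)[:2].round(4).tolist() for p in((612,537),(630,407))])
print("iso scene corners", [onz(K2,T2,sc(p),.045)[:2].round(4).tolist() for p in((231,455),(152,535),(27,437))])
s=manip.sense(); r=R.from_quat(s["tcp_rot"]); print(r.as_matrix().round(3))
for yw in(-.19,yaw):
  for sg in(1,-1):
    y=sg*np.array([np.cos(yw),np.sin(yw),0]); x=np.array([0,0,-1.]); M=np.c_[x,y,np.cross(x,y)]
    print(yw,sg,(R.from_matrix(M)*r.inv()).as_rotvec().round(3))
```

```text
lid top: rearL rearR frontR frontL
[[0.6895, 0.0936, 0.126], [0.7275, -0.165, 0.126], [0.5076, -0.1971, 0.126], [0.4684, 0.0591, 0.126]]
scene rL rR fR [[0.689, 0.0936, 0.126], [0.7314, -0.171, 0.126], [0.511, -0.2044, 0.126]]
case yaw 0.1487749341650659 ctr [ 0.59826439 -0.05233893]
handle from front edge [ 0.51569298 -0.0648446 ] len 0.22378699431175827 0.26131325965596125
handle top-> bar ends top [array([ 0.5058, -0.0136]), array([ 0.5221, -0.1192])]
handle scene ends [array([ 0.509 , -0.0175]), array([ 0.5336, -0.1392])]
iso top corners [[0.5267, -0.2585], [0.5133, -0.3374], [0.4079, -0.3181], [0.4211, -0.2426]]
iso dots g,w [[0.423, -0.2817], [0.5093, -0.2972]]
iso scene corners [[0.5324, -0.2711], [0.5169, -0.34], [0.4119, -0.3211]]
[[-0.    -0.254  0.967]
 [ 0.001  0.967  0.254]
 [-1.     0.001 -0.   ]]
-0.19 1 [-1.000e-03  1.000e-03 -2.018e+00]
-0.19 -1 [-1.000e-03 -1.000e-03  1.124e+00]
0.1487749341650659 1 [-1.000e-03  1.000e-03 -1.679e+00]
0.1487749341650659 -1 [-1.000e-03 -1.000e-03  1.463e+00]
```

>>> {"method": "arm_command", "body": {"motion": [{"travel": [0,0,0.05],"dr": [0,0,0.1],"fingers": 0.0},{"travel": [0.02,0.03,0.08],"dr": [0,0,0.25],"fingers": 0.0},{"travel": [0.045,0.08,0.08],"dr": [0,0,0.4],"fingers": 0.0},{"travel": [0.07,0.12,0.08],"dr": [0,0,0.55],"fingers": 0.0},{"travel": [0.095,0.165,0.08],"dr": [0,0,0.7],"fingers": 0.0},{"travel": [0.12,0.21,0.08],"dr": [0,0,0.85],"fingers": 0.0},{"travel": [0.145,0.25,0.08],"dr": [0,0,1.0],"fingers": 0.0},{"travel": [0.17,0.295,0.08],"dr": [0,0,1.13],"fingers": 0.0},{"travel": [0.195,0.335,0.08],"dr": [0,0,1.13],"fingers": 0.0},{"travel": [0.217,0.378,0.08],"dr": [0,0,1.13],"fingers": 0.0},{"travel": [0.217,0.378,0.06],"dr": [0,0,1.13],"fingers": 0.0},{"travel": [0.217,0.378,0.03],"dr": [0,0,1.13],"fingers": 0.0},{"travel": [0.217,0.378,0.0],"dr": [0,0,1.13],"fingers": 0.0},{"travel": [0.217,0.378,-0.03],"dr": [0,0,1.13],"fingers": 0.0},{"travel": [0.217,0.378,-0.03],"dr": [0,0,1.13],"fingers": 0.0}], "squeeze": 80}}

```text
time: 1.98
tool_pos: [0.3868, -0.2743, 0.1994]
tcp_rot: [-0.45, 0.545, 0.453, 0.543]
force: [0.2, -0.0, 0.4]
gripper_width: -0.003
```

>>> {"method": "arm_command", "body": {"motion": [{"travel": [-0.005,0.001,-0.03],"dr": [0,0,0],"fingers": 0.0},{"travel": [-0.008,0.001,-0.06],"dr": [0,0,0],"fingers": 0.0},{"travel": [-0.008,0.001,-0.09],"dr": [0,0,0],"fingers": 0.0},{"travel": [-0.008,0.001,-0.09],"dr": [0,0,0],"fingers": 0.0}]}}

```text
time: 2.48
tool_pos: [0.3797, -0.2738, 0.1109]
tcp_rot: [-0.451, 0.544, 0.453, 0.543]
force: [-0.6, 0.3, 0.8]
gripper_width: 0.002
```

Run:
```python
from h import *
a=grab("scene","s1.png")[180:360,150:350]; b=grab("top","t1.png")[170:290,320:420]
a=cv2.resize(a,None,fx=3,fy=3,interpolation=2);b=cv2.resize(b,None,fx=2,fy=4.5,interpolation=2)
cv2.imwrite("pics/c3.png",np.hstack([a,b[:540]]))
print(manip.sense()["tool_pos"],manip.sense()["force"])
```

```text
[ 0.38141576 -0.2742815   0.11281443] [0.7448661  0.45980204 0.01465057]
```

View pics/c3.png

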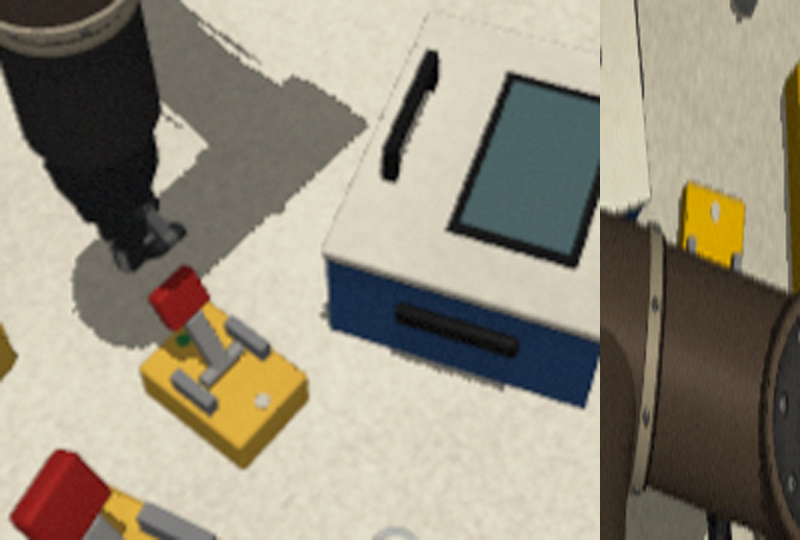

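The fingers (150,240) stand just behind the red grip (178,298) and clear of it, with the toggle still at on. Now I'll push along the isolator's +x.

>>> {"method": "arm_command", "body": {"motion": [{"travel": [0.01,-0.002,-0.003],"dr": [0,0,0],"fingers": 0.0},{"travel": [0.02,-0.004,-0.003],"dr": [0,0,0],"fingers": 0.0},{"travel": [0.03,-0.006,-0.003],"dr": [0,0,0],"fingers": 0.0},{"travel": [0.04,-0.007,-0.003],"dr": [0,0,0],"fingers": 0.0},{"travel": [0.05,-0.009,-0.003],"dr": [0,0,0],"fingers": 0.0},{"travel": [0.06,-0.011,-0.003],"dr": [0,0,0],"fingers": 0.0},{"travel": [0.07,-0.013,-0.003],"dr": [0,0,0],"fingers": 0.0},{"travel": [0.08,-0.015,-0.003],"dr": [0,0,0],"fingers": 0.0},{"travel": [0.09,-0.016,-0.003],"dr": [0,0,0],"fingers": 0.0},{"travel": [0.09,-0.016,-0.003],"dr": [0,0,0],"fingers": 0.0}]}}

```text
time: 3.82
tool_pos: [0.4712, -0.2899, 0.1081]
tcp_rot: [-0.452, 0.544, 0.452, 0.544]
force: [0.5, 0.4, 0.2]
gripper_width: 0.003
```

>>> {"method": "arm_command", "body": {"motion": [{"travel": [-0.03,0.005,0.0],"dr": [0,0,0],"fingers": 0.0},{"travel": [-0.05,0.01,0.03],"dr": [0,0,0],"fingers": 0.0},{"travel": [-0.05,0.01,0.08],"dr": [0,0,0],"fingers": 0.0},{"travel": [-0.05,0.01,0.12],"dr": [0,0,0],"fingers": 0.05},{"travel": [-0.05,0.05,0.14],"dr": [0,0,0.1],"fingers": 0.05},{"travel": [-0.04,0.1,0.14],"dr": [0,0,0.25],"fingers": 0.05},{"travel": [-0.02,0.15,0.14],"dr": [0,0,0.33],"fingers": 0.05},{"travel": [-0.02,0.15,0.14],"dr": [0,0,0.33],"fingers": 0.05}]}}

```text
time: 4.82
tool_pos: [0.4511, -0.1372, 0.2486]
tcp_rot: [0.536, -0.461, -0.536, -0.461]
force: [-0.3, -0.2, 0.2]
gripper_width: 0.588
```

Run:
```python
from h import *
from scipy.spatial.transform import Rotation as R
a=grab("scene","s2.png")[180:360,150:350]
cv2.imwrite("pics/c4.png",cv2.resize(a,None,fx=3,fy=3,interpolation=2))
im,K,T=load("s2");m=cv2.inRange(cv2.cvtColor(im,cv2.COLOR_BGR2HSV),(0,170,60),(6,255,255));m[:200]=0;m[:,:190]=0
c=max(cv2.findContours(m,0,2)[0],key=cv2.contourArea);r=cv2.minAreaRect(c);print("red",r,onz(K,T,r[0],.12))
s=manip.sense();print(s["tool_pos"],s["force"],s["joints"]);M=R.from_quat(s["tcp_rot"]);print(M.as_matrix().round(3))
y=-np.array([np.cos(.15),np.sin(.15),0]);x=np.array([0,0,-1.]);print((R.from_matrix(np.c_[x,y,np.cross(x,y)])*M.inv()).as_rotvec())
```

```text
red ((232.50003051757812, 296.5000305175781), (7.071067810058594, 19.798988342285156), 45.0) [ 0.50321224 -0.29951965  0.12      ]
[ 0.4505656  -0.13843205  0.2484224 ] [ 0.17680983 -0.49876734 -0.55945591] [ 1.20872117e-01  4.44241577e-03 -3.91139782e-01 -1.44206458e-04
 -1.17487342e+00  2.82812626e-02]
[[ 0.    -0.989 -0.149]
 [ 0.    -0.149  0.989]
 [-1.    -0.     0.   ]]
[-0.00017331  0.00032211  0.00090221]
```

View pics/c4.png

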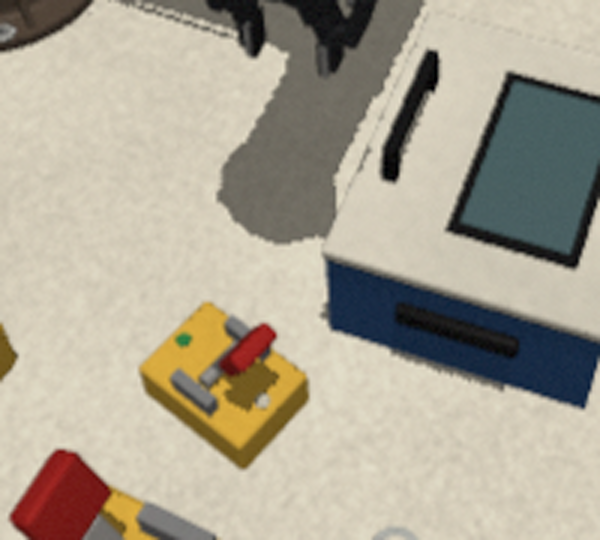

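The toggle (248,350) now leans to the white dot (262,402) and the green dot is exposed, so it is off. The gripper is aligned, so next I move over the handle and lower around the bar.

>>> {"method": "arm_command", "body": {"motion": [{"travel": [0.03,0.035,0.0],"dr": [0,0,0],"fingers": 0.055},{"travel": [0.0645,0.072,0.0],"dr": [0,0,0],"fingers": 0.055},{"travel": [0.0645,0.072,-0.02],"dr": [0,0,0],"fingers": 0.055},{"travel": [0.0645,0.072,-0.04],"dr": [0,0,0],"fingers": 0.055},{"travel": [0.0645,0.072,-0.06],"dr": [0,0,0],"fingers": 0.055},{"travel": [0.0645,0.072,-0.075],"dr": [0,0,0],"fingers": 0.055},{"travel": [0.0645,0.072,-0.09],"dr": [0,0,0],"fingers": 0.055},{"travel": [0.0645,0.072,-0.105],"dr": [0,0,0],"fingers": 0.055},{"travel": [0.0645,0.072,-0.105],"dr": [0,0,0],"fingers": 0.055}]}}

```text
time: 6.0
tool_pos: [0.5142, -0.0681, 0.1421]
tcp_rot: [-0.535, 0.463, 0.536, 0.462]
force: [0.3, -0.2, -0.1]
gripper_width: 0.647
```

Run:
```python
from h import *
a=grab("scene","s3.png")[170:310,220:390]
cv2.imwrite("pics/c5.png",cv2.resize(a,None,fx=4,fy=4,interpolation=2))
s=manip.sense();print(s["tool_pos"],s["force"])
```

```text
[ 0.514726   -0.06799043  0.14295857] [-0.93635363 -0.61496821 -0.10468591]
```

View pics/c5.png

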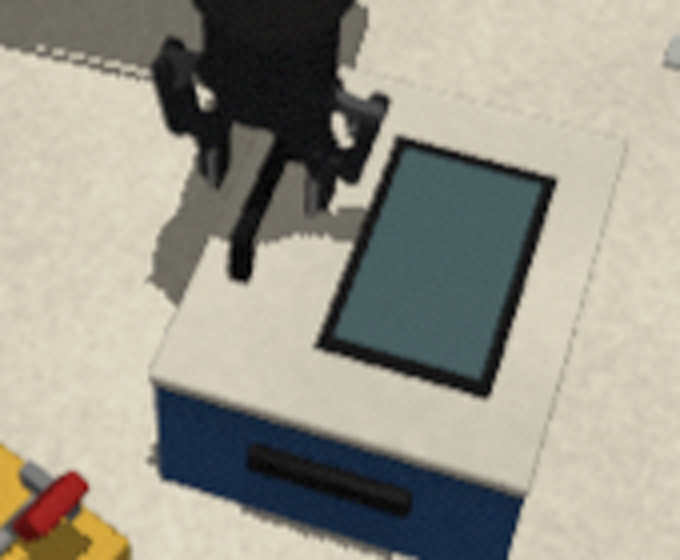

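The fingers at (212,165) and (318,190) straddle the bar near (265,180), and the lid is shut. Closing with a firm grip.

>>> {"method": "arm_command", "body": {"motion": [{"travel": [0,0,0],"dr": [0,0,0],"fingers": 0.03},{"travel": [0,0,0],"dr": [0,0,0],"fingers": 0.02},{"travel": [0,0,0],"dr": [0,0,0],"fingers": 0.0},{"travel": [0,0,0],"dr": [0,0,0],"fingers": 0.0},{"travel": [0,0,0],"dr": [0,0,0],"fingers": 0.0},{"travel": [0,0,0],"dr": [0,0,0],"fingers": 0.0}], "squeeze": 90}}

```text
time: 6.8
tool_pos: [0.515, -0.0678, 0.144]
tcp_rot: [0.535, -0.462, -0.535, -0.462]
force: [-2.5, 1.2, 5.4]
gripper_width: 0.123
```

>>> {"method": "arm_command", "body": {"motion": [{"travel": [0.0003,0,0.002],"dr": [-0.0015,0.01,0],"fingers": 0.0},{"travel": [0.0007,0.0001,0.004],"dr": [-0.003,0.02,0],"fingers": 0.0},{"travel": [0.001,0.0002,0.006],"dr": [-0.0045,0.03,0],"fingers": 0.0},{"travel": [0.0015,0.0002,0.008],"dr": [-0.006,0.04,0],"fingers": 0.0},{"travel": [0.0019,0.0003,0.0097],"dr": [-0.0075,0.05,0],"fingers": 0.0},{"travel": [0.0019,0.0003,0.0097],"dr": [-0.0075,0.05,0],"fingers": 0.0}]}}

```text
time: 7.55
tool_pos: [0.5167, -0.0675, 0.1532]
tcp_rot: [-0.523, 0.476, 0.547, 0.448]
force: [0.3, 0.7, -6.8]
gripper_width: 0.122
```

The lid has broken free at about 0.05 rad and the load has dropped to about 7 N. Continuing slowly to about 0.135.

>>> {"method": "arm_command", "body": {"motion": [{"travel": [0.0007,0.0001,0.003],"dr": [-0.002,0.015,0],"fingers": 0.0},{"travel": [0.0014,0.0002,0.006],"dr": [-0.0045,0.03,0],"fingers": 0.0},{"travel": [0.0022,0.0003,0.009],"dr": [-0.007,0.045,0],"fingers": 0.0},{"travel": [0.003,0.0004,0.0115],"dr": [-0.009,0.06,0],"fingers": 0.0},{"travel": [0.0037,0.0005,0.014],"dr": [-0.011,0.073,0],"fingers": 0.0},{"travel": [0.0043,0.0006,0.0165],"dr": [-0.013,0.085,0],"fingers": 0.0},{"travel": [0.0043,0.0006,0.0165],"dr": [-0.013,0.085,0],"fingers": 0.0},{"travel": [0.0043,0.0006,0.0165],"dr": [-0.013,0.085,0],"fingers": 0.0},{"travel": [0.0043,0.0006,0.0165],"dr": [-0.013,0.085,0],"fingers": 0.0}]}}

```text
time: 8.68
tool_pos: [0.5211, -0.0669, 0.1695]
tcp_rot: [-0.503, 0.498, 0.565, 0.425]
force: [-1.1, 1.1, -6.4]
gripper_width: 0.122
```

Run:
```python
from h import *
a=grab("scene","s4.png")[170:340,190:390]
cv2.imwrite("pics/c6.png",cv2.resize(a,None,fx=3.5,fy=3.5,interpolation=2))
s=manip.sense();print(s["tool_pos"],s["force"],s["gripper_width"])
_,K,T=load("s4")
yw=.149; ex=np.array([np.cos(yw),np.sin(yw),0]);ey=np.array([-np.sin(yw),np.cos(yw),0])
h=np.array([.5982,-.0523,.110])+.110*ex   # hinge, from lid centre
for th in(0,.085,.135,.19):
    q=h-.133*ey+(-.223*np.cos(th)+.016*np.sin(th))*ex+np.array([0,0,.223*np.sin(th)+.016*np.cos(th)])
    print(th,((proj(K,T,q)-[190,170])*3.5).round())
```

```text
[ 0.5211075  -0.0668694   0.16953286] [-1.06768383  0.81778519 -5.50522836] 0.1189813078051022
0 [232. 321.]
0.085 [234. 306.]
0.135 [236. 298.]
0.19 [240. 289.]
```

View pics/c6.png

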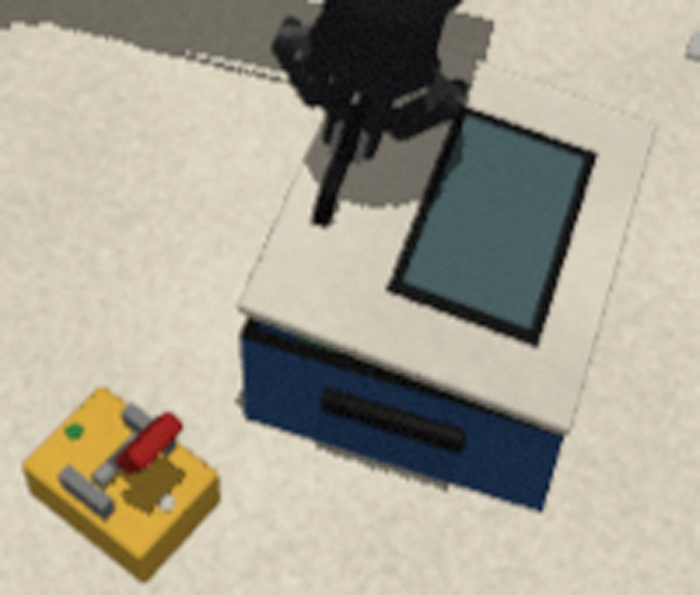

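The lid's near corner has risen from y≈331 (shut) to 306 px. That is about 0.14 rad, in agreement with the 0.132 rad from the tool's rise. The toggle (150,442) is still off, and the grip carries 5.5 to 6.4 N. Handing in.

```bash
python3 -c "
from cell import manip
s=manip.sense();print(s['time'],abs(s['dq']).max())
print(manip.finish_job())"
```

```text
8.725 0.0010591110032679987
the job is handed in; nothing more can be done
None
```

I flipped the smallest isolator's toggle from on to off, then gripped the black handle, pulled the lid free of its gasket and handed the job in while holding it about 3 cm open. The hand-in gives no verdict, so these are my own last checks:

- **Isolator:** it measured 111 x 79 mm, against about 157 x 121 mm for the two look-alikes. In the last picture the toggle still leans to its white dot.
- **Lid:** it is open 0.132 rad by the tool's rise and about 0.14 rad by the picture. Both are inside the 0.085 to 0.19 rad band.
- **Hold:** the arm was still (joint speeds at most 0.001 rad/s) and the wrist carried 5.5 to 6.4 N of lid load. The fingers were closed on the bar throughout the lift.
- **Time:** the job took 8.7 s of the 42 s allowed.
- **Bystanders:** the arm's path stayed away from the bin, slug and bracket. I did not measure their positions again at the end.

One mismatch: the predicted lid corner sat about 10 px off in the enlarged scene crop, about 3 px in the camera image. I therefore judged the opening by how far the corner rose, not by its absolute position.

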